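# Check the spring travel of a tilt mount, corner by corner

### The job

Check the two springs of the tilt mount with the fingertips: press the blue pad straight down until the black pointer of that corner stands at the blue band on its scale, no farther, keep it there for about a second and let the corner spring back up fully; then do the same with the yellow pad and its yellow band. Press only one corner at a time and gently, without pinching or picking up anything, keep off the polished round flat in the middle of the plate, and leave the bands and the loose things about the mount where they are.

Things in the scene. Friction and masses are not known exactly. Their poses are not given: they have to be found in the camera images.
- tilt_mount: Grey base of the tilt mount, 176x284x12 mm, screwed down. Origin: on the bench, under the middle of the tilt plate; frame x points away from the robot side to the plate's pivot (at x = +71, y = 0, z = 62 mm), y to the blue side, z up.
- tilt_plate: Sprung aluminium plate 130x130x10 mm, set cornerwise: pivot corner far from the robot, blue left, yellow right, a plain corner near. Origin: the pivot, in its middle plane, 62 mm above the bench; at rest its frame is parallel to tilt_mount's. A black needle pointer sticks out of each sprung corner, away from the pivot, towards an aluminium scale post.
- reference_flat: Polished round reference flat in a black rim, 54 mm across, 4 mm high, fixed on the middle of the tilt plate; origin at the centre of its underside. Its nearest edge is 44 mm from the centre of either pad. Do not touch.
- blue_pad: Round blue press pad, 24 mm across, 6 mm high, fixed on the left corner of the tilt plate; origin at the centre of its underside, 100 mm from the pivot.
- blue_pad_top (a point): Centre of the top face of the blue pad, 73 mm above the bench at rest: the place to press, downwards. It is 100 mm from the tilt axis, so the pad sinks 0.61 mm for every 1 mm that its pointer tip sinks. It takes about 3 N to start and about 6 to 11 N at the band; the spring brings the corner back when released.
- blue_pointer_tip (a point): Tip of the black pointer of the blue corner, 163 mm from the pivot and the tilt axis, 62 mm above the bench at rest; it sinks as the blue pad is pressed.
- blue_band_mid (a point): Middle of the blue band, an 8 mm high coloured rider on the blue corner's scale post (10x16 mm, top 78 mm above the bench, 174 mm from the pivot). Set 16 to 34 mm below the pointer's rest height, different each time. The pointer is on the mark when its tip's height is within the band (4 mm either way of this point).
- blue_tilt (a joint): Tilt of the plate under the blue corner, rad: 0 at rest against its stop, grows as the blue pad is pressed, 0.30 at the far stop. A press on the middle of one pad hardly tilts the other corner.
- blue_band (a joint): Height setting of the blue band, m: 0 = 16 mm below the pointer's rest height, 0.018 = 34 mm below. Stiff; leave as set.
- yellow_pad: Round yellow press pad, 24 mm across, 6 mm high, fixed on the right corner of the tilt plate; origin at the centre of its underside, 100 mm from the pivot.
- yellow_pad_top (a point): Centre of the top face of the yellow pad, 73 mm above the bench at rest: the place to press, downwards. It is 100 mm from the tilt axis, so the pad sinks 0.61 mm for every 1 mm that its pointer tip sinks. It takes about 3 N to start and about 6 to 11 N at the band; the spring brings the corner back when released.
- yellow_pointer_tip (a point): Tip of the black pointer of the yellow corner, 163 mm from the pivot and the tilt axis, 62 mm above the bench at rest; it sinks as the yellow pad is pressed.
- yellow_band_mid (a point): Middle of the yellow band, an 8 mm high coloured rider on the yellow corner's scale post (10x16 mm, top 78 mm above the bench, 174 mm from the pivot). Set 16 to 34 mm below the pointer's rest height, different each time. The pointer is on the mark when its tip's height is within the band (4 mm either way of this point).
- yellow_tilt (a joint): Tilt of the plate under the yellow corner, rad: 0 at rest against its stop, grows as the yellow pad is pressed, 0.30 at the far stop. A press on the middle of one pad hardly tilts the other corner.
- yellow_band (a joint): Height setting of the yellow band, m: 0 = 16 mm below the pointer's rest height, 0.018 = 34 mm below. Stiff; leave as set.
- weight_200: small brass test weight with a knob, 28 across, 45 high (sizes in mm). Loose bystander, to be left alone; origin at the centre of its underside.
- slip_gauge_0: grey slip gauge block 20x35x10 (sizes in mm). Loose bystander, to be left alone; origin at the centre of its underside.
- spacer_1: turned grey spacer ring, 32 across, 13 high (sizes in mm). Loose bystander, to be left alone; origin at the centre of its underside.
- plug_gauge_0: double-ended plug gauge with black handle, 112x27x24, lying (sizes in mm). Loose bystander, to be left alone; origin at the centre of its underside.
- caliper: digital caliper with black head, 74x209x16, lying (sizes in mm). Loose bystander, to be left alone; origin at the centre of its underside.
- micrometer: outside micrometer, 44x132x16, lying (sizes in mm). Loose bystander, to be left alone; origin at the centre of its underside.
- setting_block: standing grey setting block, 12x36x78 high (sizes in mm). Loose bystander, to be left alone; origin at the centre of its underside.

How it is judged:
By the outcome, as a careful person would: the job done as asked, in the order asked, and still so for the second after the job is handed in, with the robot touching nothing.
It also fails if it takes over 51 s, if anything falls off the work surface, if the arm or the gripper's body presses on something with over 40 N, if the wrist force passes 120 N, or if a joint passes its speed limit or range.

### The arm

A 6-joint arm with a two-finger parallel gripper is mounted at the origin on a cart in front of the work surface, level with it; the furniture and walls round the work are solid. World frame = base frame: x ahead of the robot, y to its left, z up, the work surface at z = 0. Lengths are in mm, angles in rad, forces in N, time in s.
With the tool pointing down it reaches from about 275 to 1000 mm from the base axis. Payload 8.4 kg.
Tool frame: the origin (TCP) lies between the finger pads; the fingertips stand 22 mm ahead of it and the grasp point (between the pads) lies 3 mm ahead of it; z points along the fingers, y is the line along which they close (so a half turn about z gives the same grasp; the last joint's range is limited). The gripper opens to 85 mm and grips with 20 to 120 N. Pads are 22 mm wide; open, the fingers measure 114 mm over their backs; the gripper's body (76 mm by 85 mm) begins 54 mm behind the grasp point. The pads swing forward as they close: fully open they stand 13 mm farther back than shut.
Start: joints at [-1.342, 0.353, 1.633, -0, 1.155, -0.002], TCP at [142.971, -608.43, 253.281] pointing down, gripper open.
Joint ranges: [-2.63, 2.63], [-0.92, 2.1], [0.06, 2.66], [-1.3, 4.44], [0, 2.69], [-3.02, 3.02]. Speed limits (rad/s): [2.22, 2.22, 2.79, 3.14, 3.14, 3.14].

### API

Orientations are given as [roll, pitch, yaw] about the fixed x, y, z axes, in that order (R = Rz(yaw) Ry(pitch) Rx(roll)).
In Python, from rig import r, grab_frame gives the robot as it stands.
- The arm moves only by the shell command python3 -m inch 'ROWS' [FORCE]. ROWS is JSON, a list of rows, each a list of 7 numbers: the turn, a rotation vector about the tool's x, y, z as a fraction of full scale, then the shift along the tool's x, y, z as a fraction of full scale, then the closure, from 0 (fully open) to 1 (shut). In form: [[rx, ry, rz, dx, dy, dz, fingers], ...]. A call has 1 to 8 rows; each row shifts and turns the commanded pose from where the row before left it, along the tool's axes as they then stand; what a row does not reach is not made up. Full scale, the value 1, is 2.5 cm for a shift and pi rad for a turn. A row lasts 1/12 s, in which the tool goes at most 41.7 mm and 7.16 degrees, less where a joint would pass 70% of its speed; a pose out of reach is approached as far as the arm can. A call with a number of a shift or a turn outside -1 to 1 is refused whole. A call with a gripper value outside its range is refused whole. The fingers move at their own pace and stop on an object; FORCE is the grip in N (left out, the last holds). Time passes only in rows, so rows that do not move let the fingers close. It gives the time, the measured TCP pose, the force, the opening and the grip force at its end, in the units of the state.
- r.sense(): the state, without advancing time (a new reading comes with each control period).
- grab_frame(name): name is "side" or "top" or "wrist"; returns a dict with "pixels" (420x560x3 uint8, red, green, blue), "z_map" (420x560 float32, mm along the optical axis (not along the pixel's ray), 0 where there is no reading), "vertical_fov" (degrees; the focal length in pixels is half the picture's height over the tangent of half this angle, whatever the lens; pixels are square), "cx", "cy" (the principal point, pixels), "cam_to_world" (4x4, takes a point from camera to world coordinates). Camera axes: x right, y down, z forward; pixel columns grow to the right and rows downward; lengths in mm; the calibration is good to about 2 mm. A picture is of the moment at which its call begins.
- r.sign_off(): hands the job in; it is judged then, once.
The state is a dict: "clock": time; "qpos": joint angles; "qvel": joint speeds; "joint_efforts": joint torques, N m; "eef_pos": TCP position; "tcp_rot": TCP orientation; "contact_force": force on the tool from outside, world axes, zero at the start; "wrist_torque": the same for the moment, N m; "opening": opening from 0.0 (shut) to 1.0 (fully open); "grasp_force": force on a finger pad.
Only numpy, scipy, OpenCV 4.12 (cv2) and the standard library are available. Lean on these libraries where they do the work, as an engineer would, in place of code of your own. Each camera call takes 0.05 s, during which the arm holds its last target. There are 200 camera calls.

## Working session

There is one attempt and no reset: what is moved stays moved. The work goes in short steps, Python scripts to look and compute and a shell command to move; the robot and the scene stay as the last step left them, time stands still between calls to the robot, and variables do not carry over. Pictures are saved under pics/ and viewed, at most 10 in all, crops included, and the job is handed in when it is done.

```bash
ls; mkdir -p pics; cat > h.py <<'E'
import numpy as np, cv2
from rig import r, grab_frame
def save(f,n): cv2.imwrite(f'pics/{n}.png',cv2.cvtColor(f['pixels'],cv2.COLOR_RGB2BGR))
def K(f): return 210/np.tan(np.radians(f['vertical_fov']/2))
def ray(f,u,v):
    T=np.array(f['cam_to_world']);k=K(f)
    return T[:3,3],T[:3,:3]@np.array([(u-f['cx'])/k,(v-f['cy'])/k,1])
def onz(f,u,v,z):
    o,d=ray(f,u,v);return o+d*(z-o[2])/d[2]
def proj(f,p):
    T=np.array(f['cam_to_world']);c=T[:3,:3].T@(np.array(p)-T[:3,3]);k=K(f)
    return np.array([f['cx']+k*c[0]/c[2],f['cy']+k*c[1]/c[2]])
E
python3 - <<'E'
from h import *
for n in('top','side'):
    f=grab_frame(n);save(f,n+'0');print(n,f['vertical_fov'],np.round(f['cam_to_world'],3).tolist())
    hsv=cv2.cvtColor(f['pixels'],cv2.COLOR_RGB2HSV)
    for c,(a,b) in dict(blue=(100,130),yellow=(20,35)).items():
        m=cv2.inRange(hsv,(a,110,60),(b,255,255))
        N,_,st,ce=cv2.connectedComponentsWithStats(m)
        for i in range(1,N):
            if st[i][4]>15: print(c,st[i],ce[i].round(1),onz(f,*ce[i],73).round(1))
print(r.sense())
E
```

```text
pics
top 50.417191267324746 [[-0.028, -0.996, 0.081, 465.491], [-0.999, 0.031, 0.028, 18.212], [-0.03, -0.081, -0.996, 1243.725], [0.0, 0.0, 0.0, 1.0]]
blue [ 77 166  20  27 160] [ 85.9 178.9] [652.1 556.3  73. ]
blue [ 21 176  34  40 898] [ 37.7 195.5] [611.5 687.2  73. ]
blue [261 218   9   9  52] [265.1 222. ] [522.3  78.5  73. ]
yellow [315 216   8   8  53] [318.8 219.8] [523.9 -62.5  73. ]
side 51.64243613250324 [[0.957, -0.152, 0.246, 299.902], [-0.29, -0.51, 0.81, -883.438], [0.002, -0.846, -0.533, 681.425], [0.0, 0.0, 0.0, 1.0]]
blue [221 132  25   6 146] [233.  134.5] [590.3 574.2  73. ]
blue [245 144  15   8  42] [251.7 147.4] [627.1 444.8  73. ]
blue [245 204   7   5  32] [248.1 205.9] [522.8  78.9  73. ]
blue [349 208  11   9  53] [354.  213.3] [777.9 -35.   73. ]
yellow [349 202   4   7  16] [350.2 205.1] [786.1   4.8  73. ]
yellow [259 233   9   6  42] [263.  235.7] [524.1 -63.7  73. ]
yellow [244 263   9   4  24] [247.8 264.5] [ 462.9 -158.4   73. ]
{'clock': 0.1, 'qpos': array([-1.34241267e+00,  3.53592829e-01,  1.63406835e+00, -1.89044487e-06,
        1.15520015e+00, -2.38077495e-03]), 'qvel': array([ 0.00155217, -0.0022281 , -0.00085473, -0.00053824, -0.00157687,
       -0.00043579]), 'joint_efforts': array([ 3.02921871e-04, -6.06357765e+01, -3.42819107e+01,  1.60075558e-05,
        3.94677627e-03,  1.70251968e-05]), 'eef_pos': array([ 142.87042778, -608.03471891,  252.62435834]), 'tcp_rot': array([-3.14032398e+00, -1.29186278e-06,  2.30765191e-01]), 'contact_force': array([ 0.3883438 ,  0.30124972, -0.46256033]), 'wrist_torque': array([ 0.0506756 ,  0.04204032, -0.00056867]), 'grasp_force': 0.0, 'opening': 0.9971278845867024}
```

View images.

```bash
python3 - <<'E'
import cv2
a=cv2.imread('pics/top0.png')[140:300,190:390];b=cv2.imread('pics/side0.png')[150:310,180:380]
cv2.imwrite('pics/c0.png',cv2.resize(cv2.vconcat([a,b])[:, :],None,fx=1.8*1,fy=1.8) if 0 else cv2.hconcat([cv2.resize(a,(400,320)),cv2.resize(b,(400,320))]))
E
```

```text
(no output)
```

View pics/c0.png

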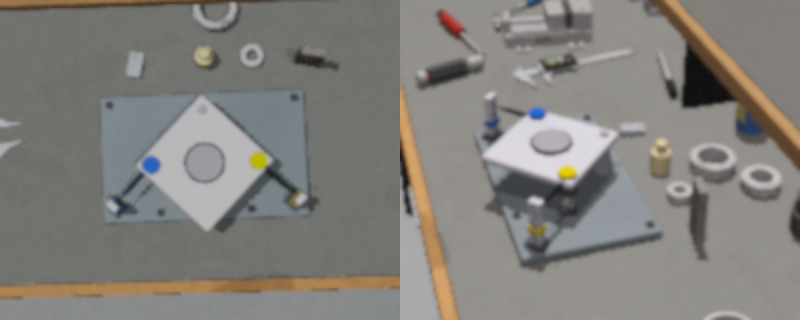

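View pics/side0.png

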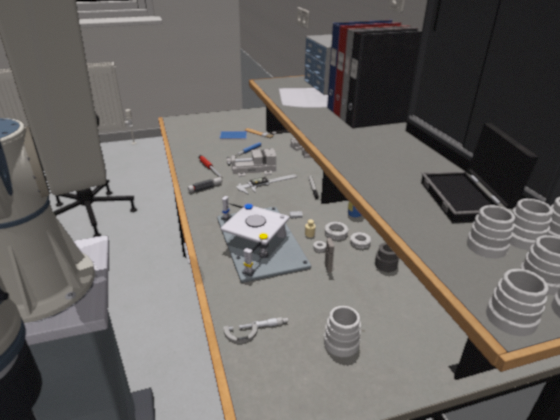

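```bash
python3 - <<'E'
from h import *
f=grab_frame('wrist');s=r.sense()
from scipy.spatial.transform import Rotation as R
Rt=R.from_euler('xyz',s['tcp_rot']).as_matrix();T=np.array(f['cam_to_world'])
print(f['vertical_fov'],(Rt.T@T[:3,:3]).round(3),(Rt.T@(T[:3,3]-s['eef_pos'])).round(1))
def tool(p): return (Rt.T@(np.array(p)-s['eef_pos'])).round(1)
for p in [(523,8,300),(420,-250,250),(524,-63,150),(522.5,78.7,150)]:print(p,tool(p))
t=grab_frame('top');sd=grab_frame('side')
for p in [(470,131.6,78),(468,-114,78),(470,131.6,42),(468,-114,42),(594,8.6,67),(524,8,71)]: print(p,proj(t,p).round(1),proj(sd,p).round(1))
E
```

```text
63.26715680622819 [[ 0.    -0.955 -0.296]
 [ 1.     0.    -0.001]
 [ 0.001 -0.296  0.955]] [  76.1   -1.5 -119.4]
(523, 8, 300) [ 511.  -512.9  -46.7]
(420, -250, 250) [ 351.7 -285.2    3. ]
(524, -63, 150) [ 495.7 -443.4  103.2]
(522.5, 78.7, 150) [ 526.7 -581.6  103.4]
(470, 131.6, 78) [245.2 242.5] [224.6 197.6]
(468, -114, 78) [339.6 240.6] [245.2 250.4]
(470, 131.6, 42) [246.5 242.5] [225.3 208.8]
(468, -114, 42) [338.  240.6] [245.7 262.8]
(594, 8.6, 67) [290.8 194.3] [281.5 217.5]
(524, 8, 71) [291.9 220.6] [255.3 220.6]
```

```bash
for i in 1 2; do python3 -m inch '[[0,0,0,0.745,-0.975,0,1],[0,0,0,0.745,-0.975,0,1],[0,0,0,0.745,-0.975,0,1],[0,0,0,0.745,-0.975,0,1],[0,0,0,0.745,-0.975,0,1],[0,0,0,0.745,-0.975,0,1],[0,0,0,0.745,-0.975,0,1],[0,0,0,0.745,-0.975,0,1]]' | tail -c 300; done
python3 -m inch '[[0,0,0,0.745,-0.975,0,1],[0,0,0,0.745,-0.975,0,1],[0,0,0,0.745,-0.975,0,1],[0,0,0,0.745,-0.975,0,1],[0,0,0,0.745,-0.975,0,1],[0,0,0,0.745,-0.975,0,1]]'
for i in 1 2 3; do python3 -m inch '[[0,0,-0.0385,0,0,0,1],[0,0,-0.0385,0,0,0,1],[0,0,-0.0385,0,0,0,1],[0,0,-0.0385,0,0,0,1],[0,0,-0.0385,0,0,0,1],[0,0,-0.0385,0,0,0,1],[0,0,-0.0385,0,0,0,1],[0,0,-0.0385,0,0,0,1]]' ; done
```

```text
clock: 0.92
eef_pos: [243.7, -383.1, 253.3]
tcp_rot: [3.141, -0.0, 0.23]
contact_force: [0.2, -1.1, 0.3]
opening: -0.0
grasp_force: 0.0
clock: 1.58
eef_pos: [344.1, -159.2, 253.5]
tcp_rot: [3.141, -0.0, 0.231]
contact_force: [0.2, -0.2, 0.0]
opening: -0.003
grasp_force: 0.0
clock: 2.08
eef_pos: [419.5, 8.9, 253.5]
tcp_rot: [3.141, -0.001, 0.231]
contact_force: [0.1, 0.0, 0.1]
opening: 0.001
grasp_force: 0.0
clock: 2.75
eef_pos: [419.1, 7.4, 253.3]
tcp_rot: [3.142, -0.0, 1.204]
contact_force: [0.2, -0.2, 0.6]
opening: -0.001
grasp_force: 0.0
clock: 3.42
eef_pos: [419.1, 7.3, 253.3]
tcp_rot: [3.142, 0.0, 2.172]
contact_force: [0.2, -0.0, -0.2]
opening: 0.001
grasp_force: 0.0
clock: 4.08
eef_pos: [419.1, 7.3, 253.3]
tcp_rot: [3.142, 0.0, 3.14]
contact_force: [0.1, 0.2, -0.6]
opening: -0.002
grasp_force: 0.0
```

```bash
python3 -m inch '[[0,0,0,0,0,1,1],[0,0,0,0,0,1,1],[0,0,0,0,0,1,1],[0,0,0,0,0,1,1],[0,0,0,0,0,1,1],[0,0,0,0,0,0,1]]'
python3 -m inch '[[0,-0.0347,0,0,0,0,1],[0,-0.0347,0,0,0,0,1],[0,-0.0347,0,0,0,0,1],[0,-0.0347,0,0,0,0,1],[0,0,0,0,0,0,1]]'
python3 - <<'E'
from h import *
f=grab_frame('wrist');f['pixels'];cv2.imwrite('pics/w1.png',cv2.cvtColor(f['pixels'],cv2.COLOR_RGB2BGR))
np.savez('w1.npz',**{k:np.array(v) for k,v in f.items()})
for p in [(471,131,78),(468,-114,78),(471,131,40),(468,-114,40),(522.5,78.7,73),(524,-63,73)]: print(p,proj(f,p).round(1))
E
```

```text
clock: 4.58
eef_pos: [416.5, 7.3, 124.9]
tcp_rot: [-3.141, -0.006, 3.134]
contact_force: [-1.4, 0.0, -0.9]
opening: 0.002
grasp_force: 0.0
clock: 5.0
eef_pos: [415.8, 7.4, 127.9]
tcp_rot: [3.141, 0.438, 3.134]
contact_force: [-2.4, -1.0, -1.0]
opening: -0.001
grasp_force: 0.0
(471, 131, 78) [479.4 281. ]
(468, -114, 78) [ 80.3 280. ]
(471, 131, 40) [455.8 236.1]
(468, -114, 40) [104.1 235. ]
(522.5, 78.7, 73) [377.2 318.2]
(524, -63, 73) [183.4 320.1]
```

View pics/w1.png

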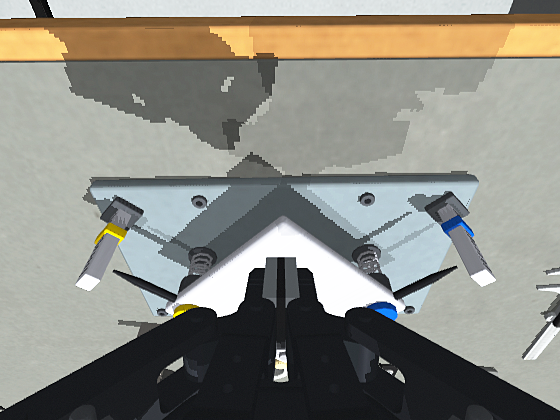

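The wrist view (upside down) shows both posts: yellow band near (110,235), blue near (455,230), post tops at (88,283) and (487,280), pointer tips at (115,272) and (456,267).

```bash
python3 - <<'E'
from h import *
f=dict(np.load('w1.npz'));k=K(f);T=f['cam_to_world'];Z=f['z_map']
v,u=np.mgrid[:420,:560];P=np.stack([(u-f['cx'])/k*Z,(v-f['cy'])/k*Z,Z],-1)@T[:3,:3].T+T[:3,3]
hsv=cv2.cvtColor(f['pixels'],cv2.COLOR_RGB2HSV)
for c,(a,b) in dict(blue=(100,125),yellow=(22,33)).items():
    m=cv2.inRange(hsv,(a,140,60),(b,255,255))
    N,L,st,ce=cv2.connectedComponentsWithStats(m)
    for i in range(1,N):
        if st[i][4]>60:
            q=P[L==i];print(c,st[i],ce[i].round(1),'z pct',np.percentile(q[:,2],[1,5,25,50,75,95,99]).round(1),'xy',np.median(q[:,:2],0).round(1))
for n,x in dict(ytop=(slice(276,288),slice(78,100)),btop=(slice(270,286),slice(474,496))).items():
    q=P[x].reshape(-1,3);q=q[q[:,2]>60];print(n,np.percentile(q[:,2],[50,90,98]).round(1),np.median(q[q[:,2]>75],0).round(1))
for w in [(slice(264,276),slice(108,125)),(slice(262,272),slice(448,462))]:
    q=P[w];m=(f['pixels'][w].max(-1)<60)&(q[...,2]>40);print('ptr',q[m][:,2].round(0),)
print('plate',P[240,284].round(1),'base',P[195,270].round(1),P[190,400].round(1))
I=cv2.cvtColor(f['pixels'],cv2.COLOR_RGB2BGR)
cv2.imwrite('pics/w1c.png',cv2.hconcat([cv2.resize(I[190:310,60:180],(400,400),interpolation=0),cv2.resize(I[190:310,400:520],(400,400),interpolation=0)]))
E
```

```text
blue [441 215  33  22 284] [455.3 225.2] z pct [30.2 31.8 34.4 36.8 38.3 39.1 69.2] xy [464.  128.5]
blue [367 302  30  19 314] [384.8 309.4] z pct [ 66.5  66.8  68.8  71.3  71.8  72.6 196.8] xy [513.6  83.4]
yellow [ 95 223  32  21 283] [112.1 232.1] z pct [33.5 34.3 36.4 39.  40.7 41.6 41.9] xy [ 466.5 -107.4]
yellow [173 304  26  14 159] [183.1 308.9] z pct [ 66.   66.4  67.7  69.3  71.4 142.3 145.8] xy [514.1 -62.2]
ytop [76.7 77.2 77.5] [ 471.  -111.    76.7]
btop [76.7 77.3 77.6] [469.  133.1  76.7]
ptr [60. 61. 60. 60. 61. 61. 61. 61. 60. 60. 60. 61. 62. 61. 61. 61. 60. 60.
 60. 62. 62. 62. 62. 62. 61. 61. 61. 60. 62. 62. 62. 62. 61. 62. 61. 62.
 62. 62. 62. 61.]
ptr [ 61.  60.  61.  61.  61.  61.  61.  62.  60.  61.  61.  62.  62.  62.
  61.  61. 204.  62.  61.  62.  62.  61.  62.  63.  63.  61.  62.]
plate [445.8  10.9  66.2] base [456.5   1.1  11.4] [453.   95.6  10.8]
```

View pics/w1c.png

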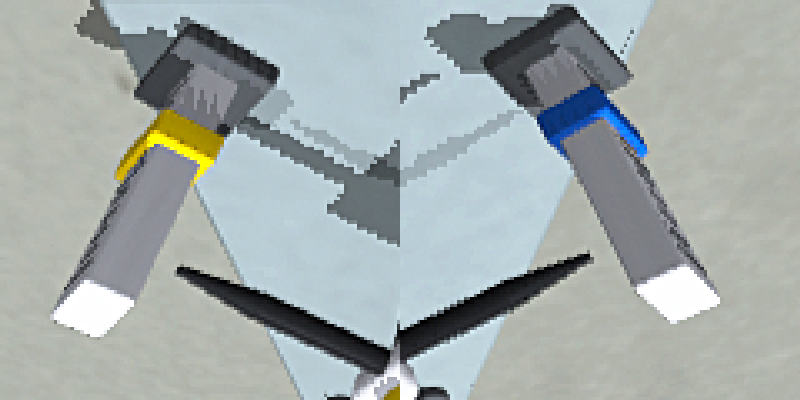

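Both bands are clear, and the tips read z ≈ 61–62 as they should. After the ~1 mm offset seen at the post tops and base, blue mid is about 36 mm and yellow about 38.7 mm. Next I move above the blue pad.

```bash
python3 -m inch '[[0,0.0347,0,0,0,0,1],[0,0.0347,0,0,0,0,1],[0,0.0347,0,0,0,0,1],[0,0.0347,0,0,0,0,1],[0,0,0,0,0,0,1]]'
python3 -m inch '[[0,0,0,-0.82,0.585,0,1],[0,0,0,-0.82,0.585,0,1],[0,0,0,-0.82,0.585,0,1],[0,0,0,-0.82,0.585,0,1],[0,0,0,-0.82,0.585,0,1],[0,0,0,0,0,0,1],[0,0,0,0,0,0,1],[0,0,0,0,0,0,1]]'
python3 - <<'E'
from h import *
f=grab_frame('wrist');save(f,'w2');np.savez('w2.npz',**{k:np.array(v) for k,v in f.items()})
print(r.sense()['eef_pos'],r.sense()['contact_force'],proj(f,(522,80,73)))
E
```

```text
clock: 5.47
eef_pos: [424.2, 7.7, 130.8]
tcp_rot: [3.14, -0.004, 3.134]
contact_force: [1.4, -0.5, 0.6]
opening: -0.007
grasp_force: 0.0
clock: 6.13
eef_pos: [521.5, 79.6, 128.4]
tcp_rot: [3.141, -0.001, 3.134]
contact_force: [-0.0, 0.4, 0.0]
opening: 0.002
grasp_force: 0.0
[521.26454471  79.31630201 128.39000338] [-0.18233589  0.23349284 -0.90180349] [278.29304051 247.39562914]
```

View pics/w2.png

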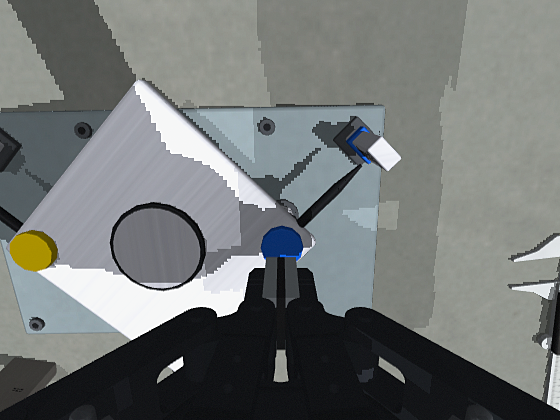

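The fingertips line up over the blue pad (pad centre about (282,247), tips at column ~282). Pressing down in steps.

```bash
cat > ptr.py <<'E'
from h import *
import sys
# pointer tip height: dark thin pixels near the post, by depth; predicted location of tip for side c
c=sys.argv[1];f=grab_frame('wrist');k=K(f);T=np.array(f['cam_to_world']);Z=f['z_map']
v,u=np.mgrid[:420,:560];P=np.stack([(u-f['cx'])/k*Z,(v-f['cy'])/k*Z,Z],-1)@T[:3,:3].T+T[:3,3]
piv=np.array([594,9.5]);d=np.array([-.7145,.6995]) if c=='blue' else np.array([-.6995,-.7145])
q=P[...,:2]-piv;a=q@d;l=abs(q@np.array([-d[1],d[0]]))
m=(f['pixels'].max(-1)<75)&(l<9)&(a>115)&(a<168)&(P[...,2]>22)&(P[...,2]<70)
for lo in range(120,168,6):
    s=m&(a>=lo)&(a<lo+6)
    if s.sum()>3: print(lo+3,s.sum(),np.median(P[s][:,2]).round(1))
A=np.polyfit(a[m],P[m][:,2],1);th=np.arctan(-A[0]);print('n',m.sum(),'z at tip line',np.polyval(A,163*np.cos(th)).round(1),'amax',a[m].max().round(1),'theta from slope',th.round(3))
s=r.sense();print(s['clock'],s['eef_pos'].round(2),s['contact_force'].round(1))
if len(sys.argv)>2: save(f,sys.argv[2])
E
python3 -m inch '[[0,0,0,0,0,0.56,1],[0,0,0,0,0,0.56,1],[0,0,0,0,0,0,1],[0,0,0,0,0,0,1]]'; python3 ptr.py blue
python3 -m inch '[[0,0,0,0,0,0.08,1],[0,0,0,0,0,0.08,1],[0,0,0,0,0,0.04,1],[0,0,0,0,0,0,1],[0,0,0,0,0,0,1]]'
python3 -m inch '[[0,0,0,0,0,0.04,1],[0,0,0,0,0,0.04,1],[0,0,0,0,0,0,1],[0,0,0,0,0,0,1]]';python3 ptr.py blue
```

```text
clock: 6.52
eef_pos: [521.1, 79.1, 100.1]
tcp_rot: [-3.141, -0.002, 3.133]
contact_force: [-0.1, 1.2, -0.5]
opening: -0.002
grasp_force: 0.0
123 138 63.3
129 139 63.3
135 148 63.4
141 146 63.4
147 143 63.2
153 110 62.6
159 76 62.2
165 17 62.1
n 1008 z at tip line 62.5 amax 163.9 theta from slope 0.019
6.5667 [521.77  79.23 100.68] [0.2 0.4 0.7]
clock: 6.98
eef_pos: [522.3, 79.7, 95.4]
tcp_rot: [3.142, 0.0, 3.134]
contact_force: [0.0, 0.2, -0.6]
opening: 0.001
grasp_force: 0.0
clock: 7.32
eef_pos: [522.4, 79.7, 93.4]
tcp_rot: [3.141, 0.0, 3.134]
contact_force: [-0.4, 0.2, 3.4]
opening: 0.003
grasp_force: 1.8
123 150 62.5
129 152 62.3
135 153 62.4
141 155 62.3
147 158 62.2
153 120 61.5
159 81 60.9
165 20 60.6
n 1087 z at tip line 61.3 amax 164.0 theta from slope 0.027
7.3667 [522.35  79.74  93.43] [-0.9  0.6  4.8]
```

```bash

python3 -m inch '[[0,0,0,0,0,0.08,1],[0,0,0,0,0,0.08,1],[0,0,0,0,0,0.08,1],[0,0,0,0,0,0.08,1],[0,0,0,0,0,0.04,1],[0,0,0,0,0,0,1],[0,0,0,0,0,0,1]]';python3 ptr.py blue
```

```text
clock: 7.95
eef_pos: [522.1, 79.9, 84.2]
tcp_rot: [3.141, -0.0, 3.134]
contact_force: [-2.2, 2.6, 6.6]
opening: -0.003
grasp_force: 3.7
123 151 51.4
129 150 50.8
135 156 50.2
141 151 49.7
147 147 48.8
153 108 47.7
159 70 46.7
165 13 45.6
n 1052 z at tip line 46.8 amax 163.3 theta from slope 0.119
8.0 [522.12  79.89  84.28] [-3.2  2.8  8.2]
```

```bash

python3 -m inch '[[0,0,0,0,0,0.08,1],[0,0,0,0,0,0.08,1],[0,0,0,0,0,0.06,1],[0,0,0,0,0,0.02,1],[0,0,0,0,0,0,1]]';python3 ptr.py blue w3
```

```text
clock: 8.42
eef_pos: [522.3, 79.9, 78.4]
tcp_rot: [3.141, 0.0, 3.134]
contact_force: [-3.0, 3.3, 9.7]
opening: -0.001
grasp_force: 4.8
123 142 44.3
129 151 43.3
135 150 42.4
141 146 41.4
147 132 40.3
153 98 38.6
159 61 37.5
n 1021 z at tip line 37.1 amax 162.3 theta from slope 0.215
8.4667 [522.32  79.88  78.43] [-2.9  2.6  9.5]
```

View pics/w3.png

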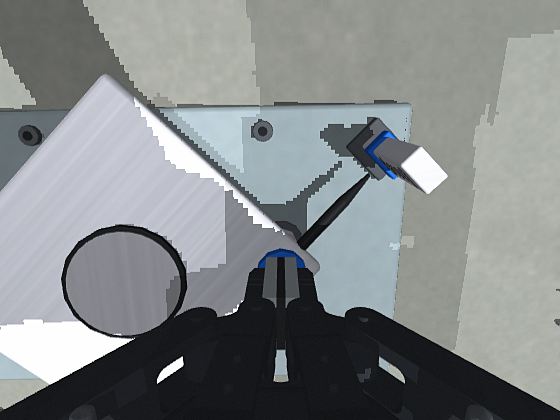

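Blue pointer tip is about 25.3 mm down against a band at 26 ± 4, so it is on the band. Holding for about 1 s, then releasing.

```bash

python3 -m inch '[[0,0,0,0,0,0,1],[0,0,0,0,0,0,1],[0,0,0,0,0,0,1],[0,0,0,0,0,0,1],[0,0,0,0,0,0,1],[0,0,0,0,0,0,1],[0,0,0,0,0,0,1]]';python3 ptr.py blue |tail -2
python3 -m inch '[[0,0,0,0,0,0,1],[0,0,0,0,0,0,1],[0,0,0,0,0,0,1],[0,0,0,0,0,0,1],[0,0,0,0,0,0,1]]'
python3 -m inch '[[0,0,0,0,0,-0.15,1],[0,0,0,0,0,-0.15,1],[0,0,0,0,0,-0.15,1],[0,0,0,0,0,-0.15,1],[0,0,0,0,0,-0.2,1],[0,0,0,0,0,-0.4,1],[0,0,0,0,0,-0.4,1],[0,0,0,0,0,-0.4,1]]'
python3 ptr.py blue |tail -2
```

```text
clock: 9.05
eef_pos: [522.3, 79.9, 78.5]
tcp_rot: [3.141, 0.0, 3.133]
contact_force: [-2.6, 3.5, 8.9]
opening: 0.002
grasp_force: 4.7
n 1024 z at tip line 37.4 amax 162.4 theta from slope 0.208
9.1 [522.28  79.89  78.51] [-3.1  2.6  9.4]
clock: 9.52
eef_pos: [522.3, 79.9, 78.5]
tcp_rot: [3.141, 0.0, 3.133]
contact_force: [-3.1, 2.8, 8.7]
opening: -0.0
grasp_force: 4.7
clock: 10.18
eef_pos: [522.3, 79.6, 129.2]
tcp_rot: [-3.141, -0.0, 3.134]
contact_force: [0.0, -0.6, -0.0]
opening: 0.002
grasp_force: 0.0
n 751 z at tip line 62.6 amax 163.9 theta from slope 0.019
10.2333 [523.41  79.71 131.09] [ 0.6 -0.3  1.7]
```

Blue has sprung back fully. Over to yellow.

```bash

python3 -m inch '[[0,0,0,-0.02,-0.943,0,1],[0,0,0,-0.02,-0.943,0,1],[0,0,0,-0.02,-0.943,0,1],[0,0,0,-0.02,-0.943,0,1],[0,0,0,0,-0.943,0,1],[0,0,0,0,-0.943,0,1],[0,0,0,0,0,0,1],[0,0,0,0,0,0,1]]'
python3 ptr.py yellow w4
```

```text
clock: 10.9
eef_pos: [523.2, -62.8, 128.6]
tcp_rot: [-3.142, 0.001, 3.131]
contact_force: [0.9, 1.1, -0.6]
opening: 0.001
grasp_force: 0.0
123 108 63.5
129 109 63.3
135 111 63.3
141 114 63.4
147 96 63.0
153 70 62.2
159 35 61.8
165 57 56.6
n 791 z at tip line 59.9 amax 167.0 theta from slope 0.1
10.95 [523.17 -61.96 128.54] [ 0.1  0.5 -0.2]
```

View pics/w4.png

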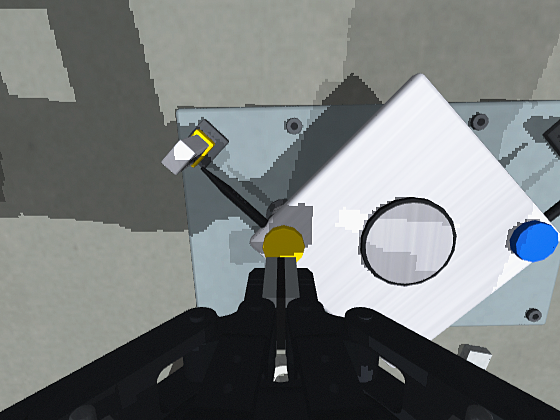

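Fingertips sit over the yellow pad (centre about (284,243)). Target pointer drop is about 23.4 mm.

```bash
sed -i 's/(a<168)/(a<160)/' ptr.py
python3 -m inch '[[0,0,0,0,0,0.56,1],[0,0,0,0,0,0.56,1],[0,0,0,0,0,0.1,1],[0,0,0,0,0,0.08,1],[0,0,0,0,0,0.08,1],[0,0,0,0,0,0,1],[0,0,0,0,0,0,1]]'; python3 ptr.py yellow
python3 -m inch '[[0,0,0,0,0,0.08,1],[0,0,0,0,0,0.08,1],[0,0,0,0,0,0.08,1],[0,0,0,0,0,0.08,1],[0,0,0,0,0,0.04,1],[0,0,0,0,0,0,1],[0,0,0,0,0,0,1]]';python3 ptr.py yellow
```

```text
clock: 11.53
eef_pos: [523.4, -61.5, 94.4]
tcp_rot: [3.141, 0.001, 3.134]
contact_force: [-1.3, 1.6, 1.2]
opening: 0.001
grasp_force: 1.0
123 159 63.2
129 160 63.3
135 165 63.3
141 168 63.3
147 144 62.8
153 103 62.3
159 46 61.8
n 1074 z at tip line 62.3 amax 160.0 theta from slope 0.024
11.5833 [523.47 -61.56  94.38] [-0.9  1.   2.1]
clock: 12.17
eef_pos: [523.2, -62.0, 84.9]
tcp_rot: [-3.141, 0.0, 3.134]
contact_force: [-1.9, 0.2, 6.5]
opening: 0.003
grasp_force: 3.4
123 157 52.0
129 156 51.4
135 157 51.0
141 160 50.3
147 132 49.3
153 92 48.2
159 41 47.2
n 1022 z at tip line 47.4 amax 159.7 theta from slope 0.115
12.2167 [523.23 -61.99  84.92] [-1.5 -1.1  7.2]
```

```bash

python3 -m inch '[[0,0,0,0,0,0.08,1],[0,0,0,0,0,0.06,1],[0,0,0,0,0,0.04,1],[0,0,0,0,0,0.02,1],[0,0,0,0,0,0,1]]';python3 ptr.py yellow w5
```

```text
clock: 12.63
eef_pos: [523.3, -62.0, 80.0]
tcp_rot: [-3.141, 0.0, 3.133]
contact_force: [-3.3, 0.3, 8.2]
opening: 0.001
grasp_force: 4.3
123 155 45.8
129 155 45.1
135 155 44.2
141 156 43.4
147 119 42.0
153 84 40.7
159 34 39.6
n 983 z at tip line 39.7 amax 159.5 theta from slope 0.161
12.6833 [523.37 -62.    80.06] [-2.4 -0.3  8.3]
```

Yellow tip is about 23.0 mm down against a target of 23.4, on the band. Hold and release.

```bash

python3 -m inch '[[0,0,0,0,0,0,1],[0,0,0,0,0,0,1],[0,0,0,0,0,0,1],[0,0,0,0,0,0,1],[0,0,0,0,0,0,1],[0,0,0,0,0,0,1],[0,0,0,0,0,0,1]]';python3 ptr.py yellow |tail -2
python3 -m inch '[[0,0,0,0,0,0,1],[0,0,0,0,0,0,1],[0,0,0,0,0,0,1],[0,0,0,0,0,0,1],[0,0,0,0,0,0,1]]' >/dev/null
python3 -m inch '[[0,0,0,0,0,-0.15,1],[0,0,0,0,0,-0.15,1],[0,0,0,0,0,-0.15,1],[0,0,0,0,0,-0.15,1],[0,0,0,0,0,-0.2,1],[0,0,0,0,0,-0.4,1],[0,0,0,0,0,-0.4,1],[0,0,0,0,0,-0.4,1]]'
python3 -m inch '[[0,0,0,0,0,-0.6,1],[0,0,0,0,0,-0.6,1],[0,0,0,0,0,0,1],[0,0,0,0,0,0,1],[0,0,0,0,0,0,1],[0,0,0,0,0,0,1]]' >/dev/null
python3 ptr.py yellow w6; python3 ptr.py blue|tail -2
```

```text
clock: 13.27
eef_pos: [523.4, -62.0, 80.1]
tcp_rot: [-3.141, 0.001, 3.134]
contact_force: [-2.8, 0.1, 8.6]
opening: 0.002
grasp_force: 4.2
n 984 z at tip line 39.8 amax 159.5 theta from slope 0.161
13.3167 [523.36 -62.    80.12] [-2.1  0.3  8.2]
clock: 14.4
eef_pos: [523.2, -61.9, 130.8]
tcp_rot: [-3.142, 0.0, 3.134]
contact_force: [-0.1, -0.3, -0.5]
opening: -0.002
grasp_force: 0.0
123 80 63.4
129 85 63.3
135 84 63.4
141 86 63.3
147 73 62.9
153 49 62.3
159 21 62.1
n 548 z at tip line 62.5 amax 159.7 theta from slope 0.022
14.95 [522.58 -61.75 159.06] [-0.8  0.2 -0.7]
n 568 z at tip line 62.7 amax 155.9 theta from slope 0.01
15.0 [522.62 -61.77 159.02] [ 0.2 -0.3  0.1]
```

View pics/w6.png

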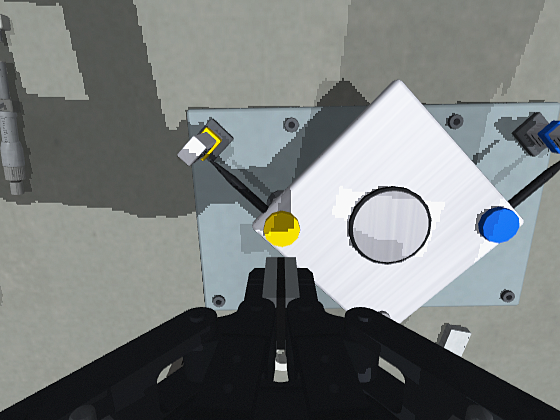

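Both corners are back at rest, the fingertips are clear of the mount, and nothing has moved. Handing in.

```bash
python3 -c "
from rig import r
print(r.sign_off())"
```

```text
the job is handed in; nothing more can be done
None
```

I pressed the blue corner and then the yellow corner to their bands (measured pointer drops about 25 mm and 23 mm, targets about 26 mm and 23.4 mm, ±4 mm), held each for just over a second and saw both spring back to rest; the job was handed in at about 15 s, and the sign-off gave no verdict.

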